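Lower the ratchet hold-down onto the plate to be drilled

TASK

The hold-down arm on the drilling board is parked up on its ratchet. Press the pawl's thumb tab all the way down to free the teeth while the arm is still up, then push the arm down by its crossbar until its rubber foot rests on the aluminium plate. Leave the plate and the things round the board where they are.

Things in the scene. Friction and masses are not known exactly. Their poses are not given: they have to be found in the camera images.
- stand: Drilling board with the ratchet hold-down, fixed to the bench: plywood 170 (x) by 420 (y) by 18 mm; origin at the centre of the underside, z up. Arm and pawl swing in the board's y-z plane at x = 0; the arm points to +y, the pawl's thumb tab to -y. Steel uprights at y = -50 mm (arm pivot, 98 mm high) and y = -110 mm (pawl pivot, its axis 121 mm and top 130 mm above the bench).
- pivot (a point): Axis of the arm's pivot, which runs along the board's x: 85 mm above the bench, at y = -50 mm on the board. A toothed steel wheel of 50 mm radius turns here with the arm.
- bar (a point): Centre of the arm's crossbar: black round bar 22 mm thick, 100 mm long, along the board's x (always level), 200 mm from the arm's pivot. Parked, 205 to 230 mm above the bench; lowered, 85 mm above it and 200 mm to +y of the pivot. Push its upper side anywhere along its length. The arm itself is 16 mm wide and 20 mm thick.
- foot (a point): Centre of the underside of the arm's black rubber foot (28 mm across), on a steel spindle square to the arm, 140 mm along the arm from the pivot and 55 mm below the arm's middle line.
- hold_arm (a joint): How far the arm is lowered, rad: 0 = fully up (0.80 rad above level), 0.80 = level, foot on the plate. Starts at 0 to 0.14. With the pawl in the teeth it stops at 0.17 to 0.22. Stiff pivot: the arm stays where it is left, does not fall by itself; once the pawl is free, about 4 to 8 N straight down on the crossbar moves it.
- tab (a point): Centre of the upper face of the pawl's steel thumb tab, 40 mm (board's x) by 32 mm (board's y) and 8 mm thick, about 133 mm above the bench, 52 mm to -y of the pawl's pivot. It is pressed downwards and moves down about 20 mm over the pawl's full travel.
- pawl (a joint): How far the pawl is turned out of the teeth, rad: 0 = nose fully in the teeth (starts 0 to 0.04), clear of all teeth above about 0.16, counted as free above 0.22, stop at 0.40. Its pivot is stiff: it stays where it is pressed to (no spring) and takes about 4 N on the tab.
- plate: The workpiece, a loose aluminium plate 75 by 110 by 12 mm lying on the board under the arm; origin at the centre of its underside. It is not to be moved (20 mm allowed).
- oil_bottle: Bystander: grey bottle 56 mm across, 150 mm tall, standing on the bench on the robot's side of the board; origin at the centre of its underside.
- tin: Bystander: plain steel can 64 mm across, 70 mm tall, standing on the bench just beyond the board; origin at the centre of its underside.
- wire_brush: Bystander: hand brush lying on the bench beyond the board.
- screwdriver: Bystander: screwdriver lying on the bench on the robot's side of the board.

How it is judged:
On the way, in this order (a step that is already met when the one before it is completed fails the run):
1. the pawl is pressed clear of the teeth while the arm is still up (value of joint pawl above 0.22 rad and value of joint hold_arm below 0.25 rad), for 0.1 s.
2. the arm is pushed down past the teeth until its foot is on the plate (value of joint hold_arm above 0.765 rad and z of foot in the frame of plate below 0.016 m), for 0.1 s.
At the end, for the whole second after the job is handed in: The arm is down (joint above 0.765 rad) and at rest, with its foot within 4 mm of the top of the plate; the plate lies flat within 20 mm of where it was; the pawl was pressed beyond 0.22 rad while the arm was still up (below 0.25 rad) (all of step 2 and velocity of joint hold_arm below 0.05 rad/s and distance of plate from where it was at the start of the episode below 0.02 m and angle between plate's own z axis and vertical below 0.1 rad); the robot touches nothing.
It fails at once if the plate is shoved or lifted more than 20 mm (distance of plate from where it was at the start of the episode above 0.02 m).
It fails at once if a bystander is moved or lifted more than 30 mm, or the bottle or tin tipped over (distance of any of oil_bottle, tin, wire_brush, screwdriver from where it was at the start of the episode above 0.03 m or angle between any of oil_bottle, tin's own z axis and vertical above 0.6 rad).
It also fails if it takes over 40 s, if anything falls off the work surface, if the arm or the gripper's body presses on something with over 40 N, if the wrist force passes 120 N, or if a joint passes its speed limit or range.

ROBOT

A 6-joint arm with a two-finger parallel gripper is mounted at the origin on the work surface. World frame = base frame: x ahead of the robot, y to its left, z up, the work surface at z = 0. Lengths are in m, angles in rad, forces in N, time in s.
With the tool pointing down it reaches from about 0.35 to 0.725 m from the base axis. Payload 6 kg.
Tool frame: the origin (TCP) lies on the mounting face of the last link; the fingertips stand 173 mm ahead of it and the grasp point (between the pads) lies 155 mm ahead of it (arm.finger_overhang is the distance from the TCP to the fingertips, in m); z points along the fingers, y is the direction in which the jaws open and shut (so a half turn about z gives the same grasp; the last joint's range is limited). The gripper opens to 85 mm and grips with 20 to 120 N. Pads are 22 mm wide; open, the fingers measure 114 mm over their backs; the gripper's body (76 mm by 85 mm) begins 54 mm behind the grasp point. The pads swing forward as they close: fully open they stand 13 mm farther back than shut.
Start: joints at [-0.999, 0.04, 0.085, 0, -1.615, -0.334], TCP at [0.141, -0.583, 0.405] pointing down, gripper open.
Joint ranges: [-2.56, 2.56], [-1.29, 2.01], [-1.08, 1.49], [-3.29, 1.98], [-2.81, -0.18], [-2.99, 2.99]. Speed limits (rad/s): [2.57, 2.57, 3.01, 3.14, 3.14, 3.14].

INTERFACE

Orientations are given as a unit quaternion [x, y, z, w].
In Python, from station import get_state, viewer, ticket, arm gives the robot as it stands.
- The arm moves only by the tool send_rows, never from a script. Its arguments are lists of equal length, an entry for each row: "claw": the opening, from 0 (shut) to 1 (fully open); "xyz": the shift along the world's x, y, z normalised to -1 to 1, where 1 is 0.15 m, a list of three; "spin": the turn about the world's z normalised to -1 to 1, where 1 is 180 degrees. A call has 1 to 8 rows; each row is the pose to reach, as a shift and turn from the pose measured when the call began, turning the shorter way round; what a row does not reach only later rows make up. A row lasts 1/8 s, in which the tool goes at most 62.5 mm and 10.7 degrees, less where a joint would pass 70% of its speed; a pose out of reach is approached as far as the arm can. A call with a number of a shift or a turn outside -1 to 1 is refused whole. A call with a gripper value outside its range is refused whole. The fingers move at their own pace and stop on an object; "newtons" is the grip in N (left out, the last holds). Time passes only in rows, so rows that repeat a pose let the fingers close. It gives the time, the measured TCP pose, the force and the opening at its end, in the units of the state.
- get_state(): the state, without advancing time (a new reading comes with each control period).
- viewer.grab_frame(name): name is "side" or "top" or "wrist"; returns a dict with "color" (420x560x3 uint8, red, green, blue), "depth" (420x560 float32, m along the optical axis (not along the pixel's ray), 0 where there is no reading), "mtx" (3x3 intrinsics, pixels), "D" ([k1, k2, p1, p2, k3] as OpenCV has them; the pictures are not rectified), "R" (3x3) and "t" (3): a world point X has camera coordinates R X + t. Camera axes: x right, y down, z forward; pixel columns grow to the right and rows downward; lengths in m; the calibration is good to about 2 mm. A picture is of the moment at which its call begins.
- ticket.finish_job(): hands the job in, once; it reports no verdict.
The state is a dict: "time_s": time; "joint_positions": joint angles; "joint_vel": joint speeds; "joint_torque": joint torques, N m; "tool_pos": TCP position; "ee_rot": TCP orientation; "ft_force": force on the tool from outside, world axes, zero at the start; "moment": the same for the moment, N m; "finger_gap": finger opening in m.
Only numpy, scipy, OpenCV 4.12 (cv2) and the standard library are available. Lean on these libraries where they do the work, as an engineer would, in place of code of your own. Each camera call takes 0.05 s, during which the arm holds its last target. There are 200 camera calls.

## Working session

There is one attempt and no reset: what is moved stays moved. The work goes in short steps, Python scripts to look and compute and a tool call to move; the robot and the scene stay as the last step left them, time stands still between calls to the robot, and variables do not carry over. Pictures are saved under pics/ and viewed, about 8 in all and at most 12, crops included, and the job is handed in when it is done.

Besides the shell and the picture viewer there is one more tool, called after "Request:" by a JSON object that holds its "method" and its "body", one argument or row to a line. send_rows: Moves the arm, as the interface text tells. Scaled input: -1 to 1 covers 0.15 m each way for a shift and 180 degrees each way for a turn. Its arguments: {"type":"object","properties":{"claw":{"type":"array","items":{"type":"number"}},"xyz":{"type":"array","items":{"type":"array","items":{"type":"number","minimum":-1,"maximum":1}}},"spin":{"type":"array","items":{"type":"number","minimum":-1,"maximum":1}},"newtons":{"type":"number"}},"required":["claw","xyz","spin"]}

```bash
mkdir -p pics
cat > h.py <<'E'
import numpy as np, cv2, pickle
from station import get_state, viewer, ticket, arm
def grab(n,save=None):
    f=viewer.grab_frame(n); f={k:np.array(v) for k,v in f.items()}
    if save:
        cv2.imwrite(f'pics/{save}.png',f['color'][...,::-1]); pickle.dump(f,open(f'{save}.pkl','wb'))
    return f
def cloud(f):
    h,w=f['depth'].shape; u,v=np.meshgrid(np.arange(w),np.arange(h))
    p=cv2.undistortPoints(np.stack([u,v],-1).reshape(-1,1,2).astype(np.float32),f['mtx'],f['D']).reshape(h,w,2)
    c=np.dstack([p,np.ones((h,w))])*f['depth'][...,None]
    return (c-f['t'])@f['R']
E
python3 - <<'E'
from h import *
a=grab('side','s0');b=grab('top','t0')
for f in(a,b): print(-f['R'].T@f['t'],(f['depth']>0).mean())
print(get_state())
E
```

```text
[0.28278491 0.50060018 0.67228246] 0.9958545918367347
[ 0.47270169 -0.02905656  0.81909065] 0.9960969387755102
{'time_s': 0.1, 'joint_positions': array([-9.99326646e-01,  4.07703144e-02,  8.39193690e-02, -4.04348851e-04,
       -1.61552027e+00, -3.33693499e-01]), 'joint_vel': array([-0.00019788, -0.00152741,  0.00220938,  0.0004566 ,  0.00064236,
        0.00030634]), 'joint_torque': array([-4.88879392e-03, -3.69348264e+01,  3.48280048e+01,  6.95161790e+00,
       -4.51613145e-03, -5.46223418e-06]), 'tool_pos': array([ 0.14140893, -0.58308037,  0.40377354]), 'ee_rot': array([-1.18616999e-01,  9.92939750e-01,  7.96490762e-04, -1.62697231e-04]), 'ft_force': array([ 0.43518812, -0.54092829,  0.51008766]), 'moment': array([ 0.02680964,  0.06306475, -0.02604528]), 'finger_gap': 0.08517945521549333}
```

View pics/t0.png

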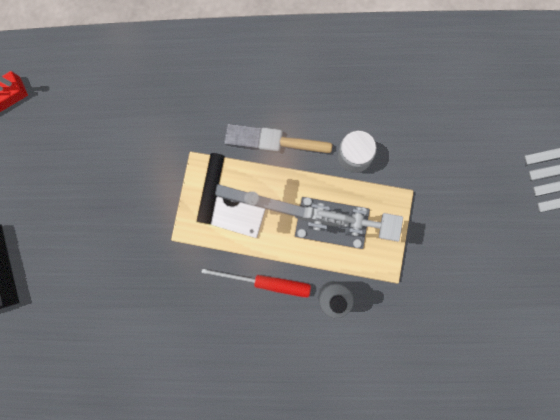

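View pics/s0.png

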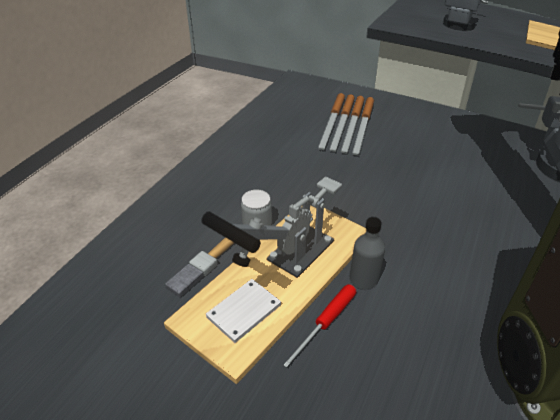

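The top view shows the bar at about (210,188), the tab at (391,227), the tin at (358,150) and the bottle at (337,300). The side view agrees: the arm is up and the plate is on the board. Next I'll measure these points from the depth images.

```bash
cat > m.py <<'E'
from h import *
f=pickle.load(open('t0.pkl','rb')); P=cloud(f); c=f['color'].astype(int)
hsv=cv2.cvtColor(f['color'],cv2.COLOR_RGB2HSV)
U,V=np.meshgrid(np.arange(560),np.arange(420))
box=lambda a,b,x,y:(U>=a)&(U<=b)&(V>=x)&(V<=y)
# board
m=(hsv[...,1]>70)&(hsv[...,0]>10)&(hsv[...,0]<30)&box(165,420,145,285)&(abs(P[...,2]-.018)<.008)
r=cv2.minAreaRect(P[m][:,:2].astype(np.float32)*1000);print('board',r,'z',np.median(P[m][:,2]))
yd=None
t=box(375,412,205,250)&(P[...,2]>.10); q=P[t];print('tab',t.sum(),q.mean(0),q.min(0),q.max(0)); 
print(cv2.minAreaRect(q[:,:2].astype(np.float32)*1000))
b=box(190,230,145,230)&(P[...,2]>.15)&(c.sum(-1)<150);q=P[b];print('bar',b.sum(),q.mean(0),np.percentile(q,[1,99],axis=0));print(cv2.minAreaRect(q[:,:2].astype(np.float32)*1000))
for n,bb in dict(tin=(335,380,125,175),bottle=(315,358,280,320)).items():
    k=box(*bb)&(P[...,2]>.04);q=P[k];print(n,(q.min(0)+q.max(0))/2,q.max(0))
k=box(215,265,195,240)&(abs(P[...,2]-.03)<.006)&(hsv[...,1]<50);print('plate',cv2.minAreaRect(P[k][:,:2].astype(np.float32)*1000),np.median(P[k][:,2]))
k=box(300,420,185,250);print('maxz',P[k][:,2].max())
for v,u in [(227,391),(188,210),(225,375),(215,330)]:print(u,v,P[v,u])
E
python3 m.py
```

```text
board ((579.2926025390625, -0.893585205078125), (420.26409912109375, 227.33883666992188), 78.95286560058594) z 0.01733375159401862
tab 590 [ 0.51933304 -0.15123472  0.13742451] [ 0.47270169 -0.17231906  0.12364561] [ 0.5417534  -0.02905656  0.81909065]
((509.7231750488281, -99.45954132080078), (45.847015380859375, 152.33743286132812), 10.988144874572754)
bar 691 [0.57863154 0.10500373 0.21894805] [[0.52494427 0.09217149 0.21239019]
 [0.6186321  0.11829241 0.22077869]]
((525.1177978515625, 64.66629028320312), (200.56509399414062, 76.80695343017578), 39.828697204589844)
tin [ 0.58174758 -0.08695931  0.43007216] [ 0.69079347 -0.02905656  0.81909065]
bottle [ 0.42564961 -0.06260274  0.42962368] [ 0.47270169 -0.02905656  0.81909065]
plate ((548.8771362304688, 101.65650939941406), (90.51773834228516, 54.41194152832031), 73.28724670410156) 0.029338570124076722
maxz 0.8190906544707732
391 227 [ 0.5196318  -0.15431227  0.1323463 ]
210 188 [0.57061544 0.107852   0.21889956]
375 225 [ 0.52320937 -0.13030266  0.12965216]
330 215 [ 0.53774995 -0.06029661  0.14890263]
```

```bash
cat > m2.py <<'E'
from h import *
y=np.array([np.cos(np.radians(78.95)),np.sin(np.radians(78.95))]); x=np.array([y[1],-y[0]])
for n in 't0','s0':
    f=pickle.load(open(n+'.pkl','rb')); P=cloud(f); P[f['depth']==0]=9; c=f['color'].astype(int)
    Z=P[...,2]
    k=(np.hypot(P[...,0]-.52,P[...,1]+.154)<.028)&(Z>.12)&(Z<.145); q=P[k]
    print(n,'tab',k.sum(),q.mean(0).round(4),'xext',np.percentile(q[:,:2]@x,[1,99]).round(4),'yext',np.percentile(q[:,:2]@y,[1,99]).round(4))
    k=(np.hypot(P[...,0]-.575,P[...,1]-.105)<.075)&(Z>.18)&(Z<.25)&(c.sum(-1)<150); q=P[k]
    print(n,'bar',k.sum(),q.mean(0).round(4),'xext',np.percentile(q[:,:2]@x,[1,99]).round(4),'yext',np.percentile(q[:,:2]@y,[1,99]).round(4),'ztop',np.percentile(Z[k],[5,99]).round(4))
    for nm,lo,hi,w in (('bottle',.03,.17,(.41,-.09)),('tin',.03,.08,(.655,-.11))):
        k=(np.hypot(P[...,0]-w[0],P[...,1]-w[1])<.07)&(Z>lo)&(Z<hi);q=P[k];print(nm,q.min(0).round(3),q.max(0).round(3))
print('boardc',np.array([.5793,-.0009])@np.array([x,y]).T, x,y)
E
python3 m2.py
```

```text
t0 tab 597 [ 0.5199 -0.152   0.1304] xext [0.5198 0.5593] yext [-0.0672 -0.0253]
t0 bar 689 [0.5789 0.1054 0.2172] xext [0.4943 0.588 ] yext [0.2071 0.2245] ztop [0.2137 0.2206]
bottle [ 0.379 -0.096  0.031] [ 0.433 -0.042  0.152]
tin [ 0.63  -0.145  0.03 ] [ 0.691 -0.082  0.073]
s0 tab 293 [ 0.5177 -0.1495  0.1309] xext [0.5183 0.5572] yext [-0.0676 -0.0256]
s0 bar 884 [0.5647 0.1158 0.2154] xext [0.4882 0.5857] yext [0.2107 0.2284] ztop [0.2064 0.2208]
bottle [ 0.375 -0.085  0.03 ] [ 0.429 -0.04   0.152]
tin [ 0.628 -0.144  0.03 ] [ 0.69  -0.082  0.073]
boardc [0.56873245 0.11014854] [ 0.9814603  -0.19166555] [0.19166555 0.9814603 ]
```

Request:
{"method": "send_rows", "body": {
  "claw": [0,0,0,0,0,0,0,0],
  "xyz": [
    [0.3,0.3,0],
    [0.6,0.6,0],
    [0.9,0.9,0],
    [1,1,0],
    [1,1,0],
    [1,1,0],
    [1,1,0],
    [1,1,0]
  ],
  "spin": [-0.05,-0.1,-0.137,-0.137,-0.137,-0.137,-0.137,-0.137]
}}

```text
time_s: 1.1
tool_pos: [0.2909, -0.4336, 0.4036]
ee_rot: [0.097, 0.995, 0.001, -0.0]
ft_force: [0.0, -0.0, -0.5]
finger_gap: 0.0003
```

Request:
{"method": "send_rows", "body": {
  "claw": [0,0,0,0,0],
  "xyz": [
    [0.3,0.35,0],
    [0.6,0.7,0],
    [0.8,0.93,0],
    [0.8,0.93,0],
    [0.8,0.93,0]
  ],
  "spin": [0,0,0,0,0]
}}

```text
time_s: 1.72
tool_pos: [0.4108, -0.2943, 0.4036]
ee_rot: [0.097, 0.995, 0.001, -0.0]
ft_force: [0.4, -0.0, -0.4]
finger_gap: -0.0002
```

Request:
{"method": "send_rows", "body": {
  "claw": [0,0,0,0,0,0,0],
  "xyz": [
    [0.3,0.35,0],
    [0.6,0.7,0],
    [0.72,0.93,-0.1],
    [0.72,0.93,-0.3],
    [0.72,0.93,-0.48],
    [0.72,0.93,-0.48],
    [0.72,0.93,-0.48]
  ],
  "spin": [0,0,0,0,0,0,0]
}}

```text
time_s: 2.6
tool_pos: [0.5187, -0.156, 0.3332]
ee_rot: [0.098, 0.995, 0.0, 0.001]
ft_force: [-0.1, -0.4, 0.4]
finger_gap: -0.0004
```

Request:
{"method": "send_rows", "body": {
  "claw": [0,0,0,0,0,0,0,0],
  "xyz": [
    [0,0,-0.08],
    [0,0,-0.15],
    [0,0,-0.19],
    [0,0,-0.22],
    [0,0,-0.25],
    [0,0,-0.27],
    [0,0,-0.27],
    [0,0,-0.27]
  ],
  "spin": [0,0,0,0,0,0,0,0]
}}

```text
time_s: 3.6
tool_pos: [0.5188, -0.156, 0.2927]
ee_rot: [0.098, 0.995, 0.0, 0.001]
ft_force: [-1.3, -3.1, 2.2]
finger_gap: 0.0001
```

Run:
```python
from h import *
f=grab('side','s1'); c=f['color'][150:300,190:400]
cv2.imwrite('pics/s1c.png',cv2.resize(c,None,fx=3.5,fy=3.5,interpolation=cv2.INTER_CUBIC)[...,::-1])
```

```text
(no output)
```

View pics/s1c.png

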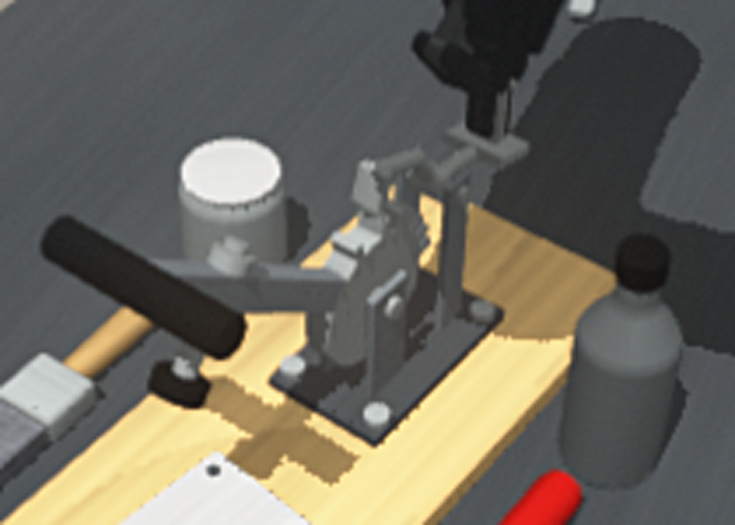

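The crop shows the fingertips on the tab at about (490,130). The pawl nose is already lifted off the wheel and the arm is still up. I'll press the rest of the way, gently.

Request:
{"method": "send_rows", "body": {
  "claw": [0,0,0,0,0],
  "xyz": [
    [0,0,-0.015],
    [0,0,-0.03],
    [0,0,-0.04],
    [0,0,-0.04],
    [0,0,-0.04]
  ],
  "spin": [0,0,0,0,0]
}}

```text
time_s: 4.28
tool_pos: [0.5189, -0.1557, 0.2872]
ee_rot: [0.097, 0.995, 0.001, 0.001]
ft_force: [-2.7, -0.8, 5.7]
finger_gap: 0.0
```

Request:
{"method": "send_rows", "body": {
  "claw": [0,0,0,0,0,0,0,0],
  "xyz": [
    [0,0,0.3],
    [0,0,0.6],
    [0,0,0.95],
    [0.1,0.4,0.95],
    [0.2,0.8,0.95],
    [0.2,1,0.95],
    [0.2,1,0.95],
    [0.2,1,0.95]
  ],
  "spin": [0,0,0,0,0,0,0,0]
}}

```text
time_s: 5.28
tool_pos: [0.549, -0.0056, 0.4291]
ee_rot: [0.097, 0.995, 0.001, 0.001]
ft_force: [-0.6, -1.0, -0.4]
finger_gap: 0.0001
```

Run:
```python
from h import *
f=grab('side','s2'); c=f['color'][150:300,190:400]
cv2.imwrite('pics/s2c.png',cv2.resize(c,None,fx=3.5,fy=3.5,interpolation=cv2.INTER_CUBIC)[...,::-1])
P=cloud(f);Z=P[...,2];k=(np.hypot(P[...,0]-.505,P[...,1]+.154)<.05)&(Z>.09)&(Z<.145);q=P[k];print(k.sum(),q.mean(0))
s=get_state();print(s['tool_pos'],s['joint_positions'])
# arc of the bar top in world, TCP, for th from start to level
x=np.array([.98146,-.19167]);y=np.array([.19167,.98146]);piv=.5395*x+.061*y
for th in [.67,.55,.45,.35,.25,.15,.05,0,-.02]:
    p=piv+.2*np.cos(th)*y; z=.085+.2*np.sin(th)+.011+.173; print(th,p.round(4),round(z,4))
```

```text
233 [ 0.516905   -0.14125803  0.11425599]
[ 0.54896729 -0.00609829  0.42929032] [ 3.54702965e-01 -9.22934330e-02 -1.68530244e-04 -6.85823707e-04
 -1.66028288e+00 -2.12095958e+00]
0.67 [0.5712 0.1103] 0.3932
0.55 [0.5739 0.1238] 0.3735
0.45 [0.5757 0.1332] 0.356
0.35 [0.5772 0.1409] 0.3376
0.25 [0.5783 0.1467] 0.3185
0.15 [0.5791 0.1506] 0.2989
0.05 [0.5795 0.1525] 0.279
0 [0.5795 0.1528] 0.269
-0.02 [0.5795 0.1527] 0.265
```

View pics/s2c.png

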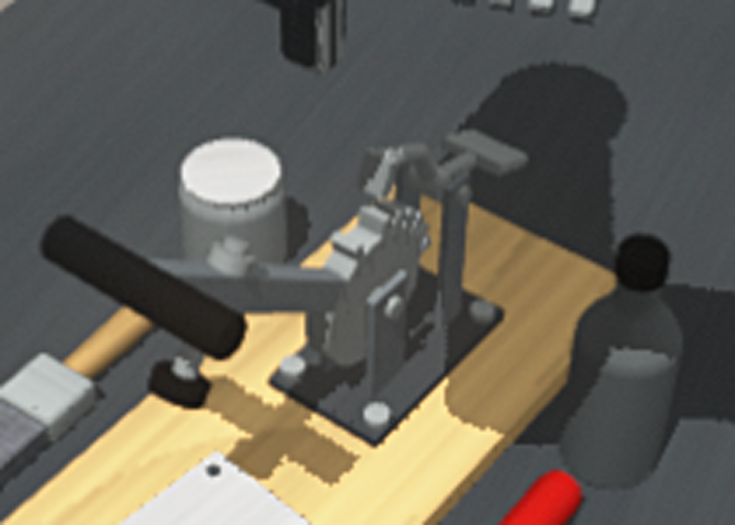

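The pawl tab is down at (485,150), its nose is clear of the wheel, and the arm is still up. Next is the bar.

Request:
{"method": "send_rows", "body": {
  "claw": [0,0,0,0,0,0,0],
  "xyz": [
    [0.08,0.35,0],
    [0.15,0.7,0],
    [0.15,0.785,0],
    [0.15,0.785,-0.1],
    [0.15,0.785,-0.17],
    [0.15,0.785,-0.17],
    [0.15,0.785,-0.17]
  ],
  "spin": [0,0,0,0,0,0,0]
}}

```text
time_s: 6.2
tool_pos: [0.5715, 0.1108, 0.4042]
ee_rot: [0.098, 0.995, 0.001, 0.001]
ft_force: [-0.1, 0.3, 0.2]
finger_gap: -0.0002
```

Request:
{"method": "send_rows", "body": {
  "claw": [0,0,0,0,0,0,0,0],
  "xyz": [
    [0,0,-0.073],
    [0.01,0.055,-0.149],
    [0.016,0.087,-0.205],
    [0.022,0.12,-0.263],
    [0.028,0.149,-0.321],
    [0.033,0.176,-0.382],
    [0.038,0.2,-0.444],
    [0.038,0.2,-0.444]
  ],
  "spin": [0,0,0,0,0,0,0,0]
}}

```text
time_s: 7.2
tool_pos: [0.5773, 0.1417, 0.3377]
ee_rot: [0.098, 0.995, 0.002, 0.002]
ft_force: [0.2, 0.3, 1.4]
finger_gap: 0.0003
```

Run:
```python
from h import *
f=grab('side','s3'); c=f['color'][150:350,160:400]
cv2.imwrite('pics/s3c.png',cv2.resize(c,None,fx=3,fy=3,interpolation=cv2.INTER_CUBIC)[...,::-1])
```

```text
(no output)
```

View pics/s3c.png

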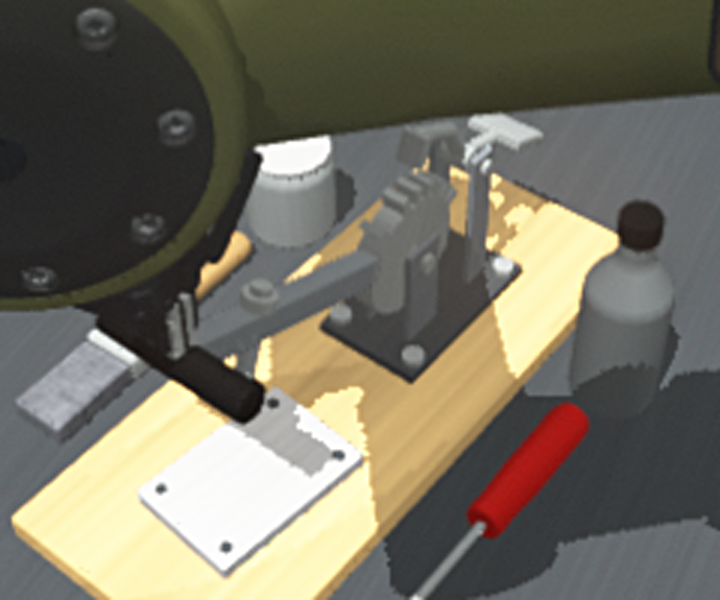

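The fingers are on the bar at about (180,345), and the arm is following its arc and passing the teeth.

Request:
{"method": "send_rows", "body": {
  "claw": [0,0,0,0,0,0,0,0],
  "xyz": [
    [0.004,0.018,-0.063],
    [0.007,0.03,-0.127],
    [0.01,0.045,-0.193],
    [0.012,0.055,-0.259],
    [0.014,0.06,-0.325],
    [0.015,0.065,-0.39],
    [0.015,0.065,-0.43],
    [0.015,0.065,-0.43]
  ],
  "spin": [0,0,0,0,0,0,0,0]
}}

```text
time_s: 8.25
tool_pos: [0.5793, 0.1509, 0.2726]
ee_rot: [0.098, 0.995, 0.001, 0.001]
ft_force: [-0.3, 0.4, 1.5]
finger_gap: -0.0
```

Request:
{"method": "send_rows", "body": {
  "claw": [0,0,0,0],
  "xyz": [
    [0,0,-0.02],
    [0,0,-0.03],
    [0,0,-0.03],
    [0,0,-0.03]
  ],
  "spin": [0,0,0,0]
}}

```text
time_s: 8.75
tool_pos: [0.5792, 0.1509, 0.2694]
ee_rot: [0.098, 0.995, 0.001, 0.002]
ft_force: [-3.0, 2.2, 8.5]
finger_gap: -0.0001
```

Request:
{"method": "send_rows", "body": {
  "claw": [0,0,0,0],
  "xyz": [
    [0,0,-0.01],
    [0,0,-0.02],
    [0,0,-0.02],
    [0,0,-0.02]
  ],
  "spin": [0,0,0,0]
}}

```text
time_s: 9.25
tool_pos: [0.579, 0.1509, 0.2693]
ee_rot: [0.097, 0.995, 0.001, 0.002]
ft_force: [-7.6, 1.8, 15.4]
finger_gap: 0.0001
```

The tool stopped at z = 0.2693 while the force rose to 15 N, so the foot is on the plate. I'll retreat and check.

Request:
{"method": "send_rows", "body": {
  "claw": [0,0,0,0,0,0,0],
  "xyz": [
    [0,0,0.1],
    [0,0,0.4],
    [0,0,0.8],
    [0,0,1],
    [-0.4,0,1],
    [-0.8,0,1],
    [-0.8,0,1]
  ],
  "spin": [0,0,0,0,0,0,0]
}}

```text
time_s: 10.12
tool_pos: [0.4562, 0.1498, 0.4206]
ee_rot: [0.097, 0.995, 0.002, 0.003]
ft_force: [1.0, 0.2, 0.0]
finger_gap: 0.0002
```

Run:
```python
from h import *
f=grab('side','s4'); g=grab('top','t4')
cv2.imwrite('pics/c4.png',np.hstack([f['color'][150:390,150:400],g['color'][100:340,160:430]])[...,::-1])
for f in (f,g):
    P=cloud(f);P[f['depth']==0]=9;Z=P[...,2];c=f['color'].astype(int)
    k=(np.hypot(P[...,0]-.58,P[...,1]-.153)<.065)&(Z>.06)&(Z<.25)&(c.sum(-1)<150);q=P[k];print(k.sum(),q.mean(0),np.percentile(q[:,2],[50,90,99]))
```

```text
691 [0.57354949 0.15635433 0.09213489] [0.09334568 0.09558054 0.09701169]
163 [0.59840727 0.14346108 0.09293103] [0.09313835 0.09490796 0.09608851]
```

View pics/c4.png

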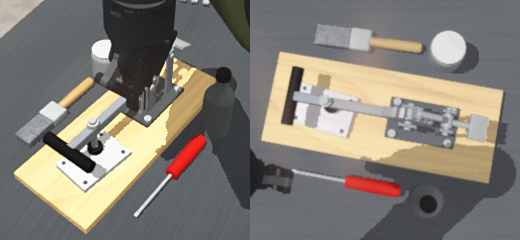

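The bar's top is at 0.096 m, which is what a level arm should give. The foot is on the plate and the surroundings look unchanged.

```bash
python3 -c "
from h import *
print(ticket.finish_job())"
```

```text
the job is handed in; nothing more can be done
None
```

The job is done and handed in at about 10 s of the 40 s limit; no verdict was reported.

- **Pawl:** I pressed the thumb tab down about 18–19 mm, roughly 0.36 rad by my estimate, with the arm still up. The side view showed the nose clear of the teeth before I touched the arm, and it stayed out after release.
- **Arm:** I then pushed the crossbar down along its arc until the tool stopped moving and the force rose to about 15 N. After the robot retreated, both cameras put the bar's top at about 0.096–0.097 m, where 0.096 m means level. The foot is seen on the plate.
- **Surroundings:** The plate, bottle, tin, brush and screwdriver looked undisturbed in the last pictures. I judged this by eye and did not measure how far they moved. The robot ended clear of everything, with a wrist force of about 1 N.

No check failed. The only disagreement was a few millimetres (up to about 4 mm) between the two cameras on the positions measured at the start.

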